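Wedge the bench pin into its dovetail holder

TASK

Mount the wooden bench pin in its dovetail holder: set its metal foot flat on the holder's plate in front of the wide open end, narrow end of the foot first, slide it along the tapered way until it wedges, press it home with about 15 N so that it stays tight, never with more than 25 N, and let go. Leave the other things on the bench alone.

Things in the scene. Friction and masses are not known exactly. Their poses are not given: they have to be found in the camera images.
- pin: Loose bench pin, 0.17-0.34 kg: pale beech block on an aluminium dovetail foot, standing on the foot. Origin: middle of the foot's underside; +x to the foot's narrow end (goes in first), z up. Foot: x -42 to 42, 13 high, underside width 40 at x=-42, 34 at 0, 28 at +42 (4 deg taper a side), flanks lean in 12 deg. Two wooden prongs with a V gap at the other end reach x=-85, z 13-35.
- grip (a point): Point in the pin's wooden block, 35 above the underside of the foot, over the pin's origin. The block is 40 wide (y), x -41 to 42, z 13 to 47 in the pin's frame: grasp it across the 40 from above, low: a low grip keeps it from tipping when pushed. Fingertips 15 or more above the foot's underside clear the holder's jaws.
- holder: Steel dovetail holder fixed to the bench, place and yaw vary. Origin on the bench under the plate; +x = the way the foot slides in, z up. Plate x -128 to 72, 100 wide, top z=6. On it two jaws, x -27 to 67, top z=16-17, outer faces within y +-42, undercut 12 deg: a way that narrows to +x like the foot; at the plate about 39 wide at the mouth, 26 at the far end. No end stop.
- mouth (a point): Middle of the way's wide open end, on the plate's top (holder x=-27, z=6). The bare plate before it (100 long) is where the foot is set down to be slid in.
- seat (a point): Holder x=+10, z=6: the pin's origin when it wedges at the middle jaw setting; it can be up to 11 nearer or farther. Friction 0.5-0.7. When both flanks touch, the foot gives only about 0.04 per N. The taper locks itself: a 15 N push with the foot straight, flat and only lightly pressed on the plate leaves it tight (over 4 N on the jaw) when let go. Bearing hard on the plate eats the push.
- jaw_fixed: The holder's fixed -y jaw; origin and axes as the holder's. Over 25 N on it, or 50 N on the holder in all, is ramming. The other (+y) jaw looks the same but is adjustable: its setting, up to 1.5 either way in y, is not known and differs from start to start; each 1 of it shifts the wedging place by 7 along the way.
- third_hand: Bystander: soldering stand, round black base 60 across and 20 high with a ball and a small clip arm, 80 high. Origin under its middle.
- dish: Bystander: shallow white dish, 72 across, 14 high. Origin under its middle.
- solder_board: Bystander: brown soldering board, 100 x 120 x 18. Origin under its middle.
There are look-alikes about, which are no part of the job. Of the things shaped like the pin, the beech one is meant.

How it is judged:
By the outcome, as a careful person would: the job done as asked, in the order asked, and still so for the second after the job is handed in, with the robot touching nothing.
It also fails if it takes over 67 s, if anything falls off the work surface, if the arm or the gripper's body presses on something with over 40 N, if the wrist force passes 120 N, or if a joint passes its speed limit or range.

ROBOT

A 6-joint arm with a two-finger parallel gripper is mounted at the origin on the work surface. World frame = base frame: x ahead of the robot, y to its left, z up, the work surface at z = 0. Lengths are in mm, angles in rad, forces in N, time in s.
With the tool pointing down it reaches from about 350 to 950 mm from the base axis. Payload 17.4 kg.
Tool frame: the origin (TCP) lies on the centre line of the jaws, within the pads' length; the fingertips stand 11 mm ahead of it and the grasp point (between the pads) lies 8 mm behind it; z points along the fingers, y is the line along which they close (so a half turn about z gives the same grasp; the last joint's range is limited). The gripper opens to 93 mm and grips with 3 to 60 N. Pads are 15 mm wide; open, the fingers measure 128 mm over their backs; the gripper's body (75 mm by 188 mm) begins 65 mm behind the grasp point.
Start: joints at [-1.262, 0.116, 1.442, -0, 1.584, -0.038], TCP at [229.417, -634.823, 229.646] pointing down, gripper open.
Joint ranges: [-2.83, 2.83], [-0.83, 2.19], [0.07, 2.5], [-1.14, 4.28], [0.01, 3], [-2.97, 2.97]. Speed limits (rad/s): [1.89, 1.89, 2.22, 3.14, 3.14, 3.14].

INTERFACE

Orientations are given as a 3x3 rotation matrix whose columns are the frame's x, y, z axes.
In Python, from rig import monitor, read_camera, camera_params, workorder gives the robot as it stands.
- The arm moves only by the shell command python3 -m jog 'ROWS' [FORCE]. ROWS is JSON, a list of rows, each a list of 7 numbers: the shift along the tool's x, y, z in cm, then the turn, a rotation vector about the tool's x, y, z in degrees, then the closure, from -1 (fully open) to 1 (shut). A call has exactly 8 rows; each row is the pose to reach, as a shift and turn from the pose commanded when the call began, along the tool's axes at that moment; what a row does not reach only later rows make up. A row lasts 1/12 s, in which the tool goes at most 41.7 mm and 7.16 degrees, less where a joint would pass 70% of its speed; a pose out of reach is approached as far as the arm can. A call with a gripper value outside its range is refused whole. The fingers move at their own pace and stop on an object; FORCE is the grip in N (left out, the last holds). Time passes only in rows, so rows that repeat a pose let the fingers close, or fill a call up. It gives the time, the measured TCP pose, the force, the opening and the grip force at its end, in the units of the state.
- monitor.get_obs(): the state, without advancing time (a new reading comes with each control period).
- read_camera(name): name is "scene" or "side" or "wrist"; returns the picture (480x640x3 uint8, blue, green, red); there is no depth.
- camera_params(name): a dict with "K" (3x3 intrinsics, pixels), "k1" (the pictures are not rectified: a ray, as slopes to the right and down, at radius r is drawn at 1 + k1 r^2 times it, then the intrinsics apply), "pose" (4x4, takes a point from camera to world coordinates). Camera axes: x right, y up, looking along -z (the intrinsics and any distortion apply to the point x, -y, -z); pixel columns grow to the right and rows downward; lengths in mm; the calibration is good to about 2 mm. A picture is of the moment at which its call begins: read the wrist's pose just before it. camera_params takes no time and is no camera call; for the wrist camera it gives the pose at the moment of the call.
- workorder.close_job(): hands the job in; it is judged then, once.
The state is a dict: "time": time; "q": joint angles; "joint_vel": joint speeds; "joint_torque": joint torques, N m; "tool_pos": TCP position; "orientation": TCP orientation; "ft_force": force on the tool from outside, world axes, zero at the start; "ft_torque": the same for the moment, N m; "gripper_width": opening from 0.0 (shut) to 1.0 (fully open); "finger_force": force on a finger pad.
Only numpy, scipy, OpenCV 4.12 (cv2) and the standard library are available. Lean on these libraries where they do the work, as an engineer would, in place of code of your own. Each camera call takes 0.05 s, during which the arm holds its last target. There are 200 camera calls.

## Working session

There is one attempt and no reset: what is moved stays moved. The work goes in short steps, Python scripts to look and compute and a shell command to move; the robot and the scene stay as the last step left them, time stands still between calls to the robot, and variables do not carry over. Pictures are saved under pics/ and viewed, at most 10 in all, crops included, and the job is handed in when it is done.

```bash
mkdir -p pics
cat > h.py <<'E'
import numpy as np, cv2, json
from rig import monitor, read_camera, camera_params, workorder
def snap(name, fn):
    p=camera_params(name); im=read_camera(name); cv2.imwrite('pics/'+fn+'.png',im)
    json.dump({k:np.array(v).tolist() for k,v in p.items()},open('pics/'+fn+'.json','w')); return im
def px2w(fn,uv,z):
    p=json.load(open('pics/'+fn+'.json')); K=np.array(p['K']);T=np.array(p['pose'])
    out=[]
    uv=np.atleast_2d(uv).astype(float); zs=np.broadcast_to(z,len(uv))
    for (u,v),zz in zip(uv,zs):
        d=np.array([(u-K[0,2])/K[0,0],(v-K[1,2])/K[1,1]]); s=d.copy()
        for _ in range(30): s=d/(1+p['k1']*(s@s))
        r=T[:3,:3]@np.array([s[0],-s[1],-1]); o=T[:3,3]
        out.append(o+r*(zz-o[2])/r[2])
    return np.array(out)
def w2px(fn,P):
    p=json.load(open('pics/'+fn+'.json')); K=np.array(p['K']);T=np.array(p['pose'])
    c=(np.atleast_2d(P)-T[:3,3])@T[:3,:3]; s=np.c_[c[:,0]/-c[:,2],-c[:,1]/-c[:,2]]
    s=s*(1+p['k1']*(s**2).sum(1,keepdims=True)); return s*[K[0,0],K[1,1]]+[K[0,2],K[1,2]]
E
python3 - <<'E'
from h import *
np.set_printoptions(precision=3,suppress=True)
for n in ['scene','side','wrist']:
    snap(n,n+'0'); p=camera_params(n); print(n,p['K'][0][0],p['k1'],np.array(p['pose']))
print(monitor.get_obs())
E
```

```text
scene 571.9376413420583 -0.13906949948125266 [[   0.41    -0.77     0.489 1077.649]
 [   0.912    0.354   -0.208 -175.616]
 [  -0.012    0.531    0.847 1030.847]
 [   0.       0.       0.       1.   ]]
side 592.5804949384186 -0.13448574100604407 [[ -0.97    0.156  -0.185 305.269]
 [ -0.242  -0.671   0.701 889.091]
 [ -0.015   0.725   0.689 854.608]
 [  0.      0.      0.      1.   ]]
wrist 333.1064373739735 0.00978160104993234 [[   0.34     0.909    0.242  296.396]
 [  -0.94     0.329    0.086 -610.054]
 [  -0.001   -0.257    0.967  383.848]
 [   0.       0.       0.       1.   ]]
{'time': 0.15, 'q': array([-1.262,  0.116,  1.442, -0.   ,  1.584, -0.038]), 'joint_vel': array([ 0.001, -0.002, -0.002,  0.002,  0.   , -0.002]), 'joint_torque': array([  0.001, -72.176, -62.295,   0.078,   0.023,  -0.   ]), 'tool_pos': array([ 229.348, -634.701,  229.109]), 'orientation': array([[ 0.94 ,  0.34 , -0.   ],
       [ 0.34 , -0.94 ,  0.001],
       [ 0.   , -0.001, -1.   ]]), 'ft_force': array([-0.33 ,  1.03 , -0.216]), 'ft_torque': array([0.026, 0.01 , 0.014]), 'finger_force': 0.0, 'gripper_width': 0.9990839140907067}
```

View pics/scene0.png

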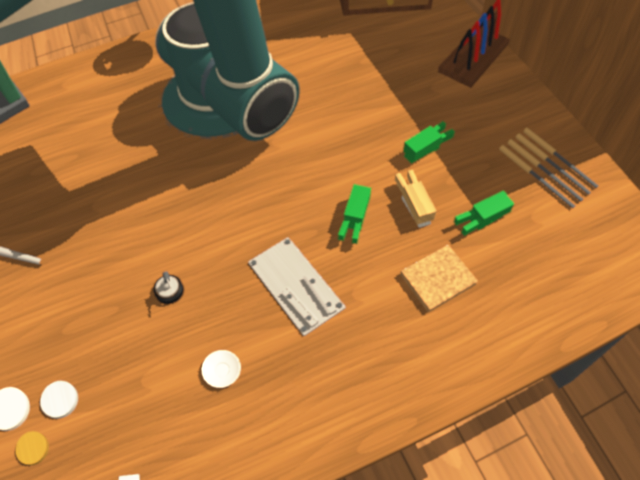

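The scene shows the beech pin at about (415,200), its prongs up-left at (402,177) and its narrow end at (428,222). The holder plate has corners near (249,263), (290,239), (345,306) and (304,334), with the jaws at the lower-right end. I'll enlarge crops of both cameras.

Run:
```python
from h import *
np.set_printoptions(precision=1,suppress=True)
print(px2w('scene0',[(249,263),(290,239),(345,306),(304,334)],6))
print(px2w('scene0',[(402,177),(428,222),(415,200)],[35,35,40]))
a=cv2.imread('pics/scene0.png'); s=cv2.imread('pics/side0.png')
c=cv2.resize(a[160:240,385:445],None,fx=5,fy=5,interpolation=2)
d=cv2.resize(a[230:340,240:355],None,fx=4,fy=4,interpolation=2)
o=np.zeros((600,800,3),np.uint8); o[:400,:300]=c;o[:440,310:770]=d
cv2.imwrite('pics/c1.png',o)
print(w2px('side0',[[*p[:2],10] for p in px2w('scene0',[(415,200),(297,286)],10)]))
```

```text
[[495.3 -87.2   6. ]
 [477.2  11.7   6. ]
 [664.1  50.4   6. ]
 [684.5 -46.    6. ]]
[[449.8 290.5  35. ]
 [575.8 283.3  35. ]
 [518.4 283.8  40. ]]
[[299.7 351.2]
 [300.5 226.7]]
```

View pics/c1.png

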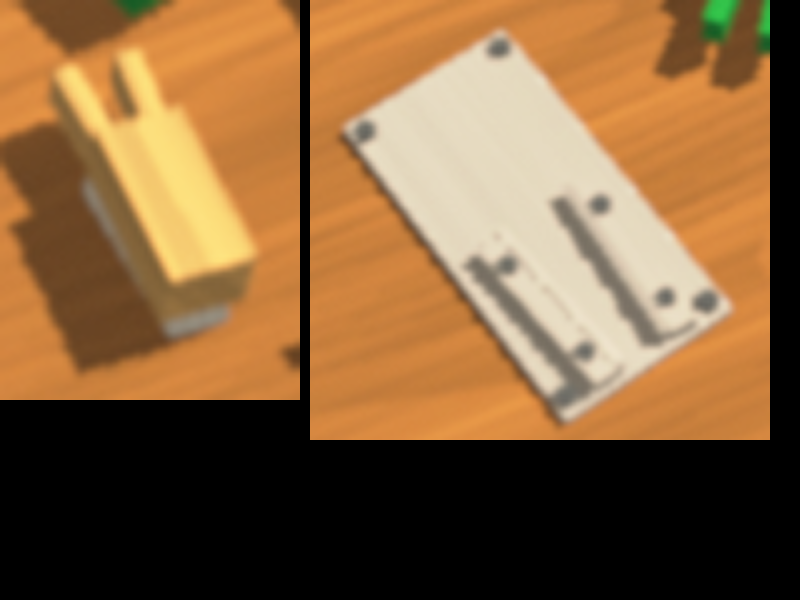

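View pics/side0.png

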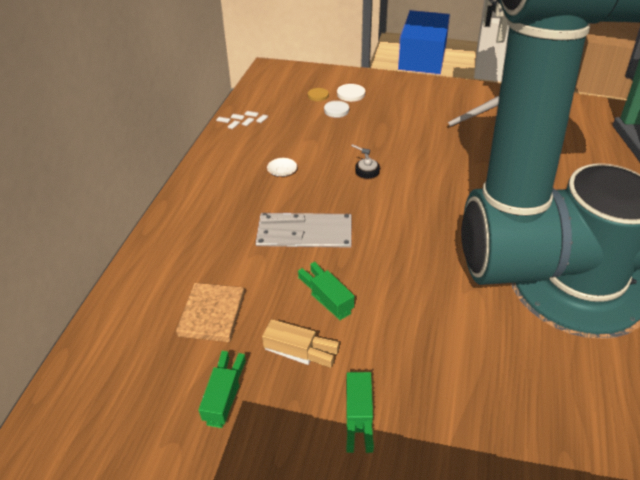

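The crop resolves the pin's block-top corners and the plate's corners, so I can compute poses. The side view has the pin at (295,343), prongs to the right, and the holder at (305,229).

Run:
```python
from h import *
np.set_printoptions(precision=2,suppress=True)
q=np.array([(172,283),(255,255),(183,105),(105,140)])/5+[385,160]
P=px2w('scene0',q,47)[:,:2]; print(P, [np.linalg.norm(P[i]-P[i-1]) for i in range(4)])
x=(P[0]+P[1]-P[2]-P[3])/2; print('pin c',P.mean(0),'yaw',np.degrees(np.arctan2(x[1],x[0])))
q=(np.array([(343,128),(503,30),(733,308),(565,424)])-[310,0])/4+[240,230]
P=px2w('scene0',q,6)[:,:2]; print(P,[np.linalg.norm(P[i]-P[i-1]) for i in range(4)])
x=(P[2]+P[3]-P[0]-P[1])/2; x/=np.linalg.norm(x);c=P.mean(0); print('holder O',c+28*x,'yaw',np.degrees(np.arctan2(x[1],x[0])), 'mid',c)
# plate corners in side image
p=np.array([(257,246),(352,246),(350,213),(263,213)]);P=px2w('side0',p,6)[:,:2];print('side plate',P,P.mean(0))
o=monitor.get_obs();R=o['orientation'];print(o['tool_pos'],R)
p=json.load(open('pics/wrist0.json'));T=np.array(p['pose']);print('cam in tool',R.T@(T[:3,3]-o['tool_pos']),R.T@T[:3,:3])
```

```text
[[562.84 268.21]
 [565.11 306.81]
 [484.45 318.3 ]
 [486.87 278.44]] [np.float64(76.65124968249853), np.float64(38.6722268570419), np.float64(81.4785548532094), np.float64(39.93798623234553)]
pin c [524.82 292.94] yaw -7.894349701394627
[[492.44 -87.83]
 [472.23   9.75]
 [666.61  50.79]
 [688.04 -48.1 ]] [np.float64(199.59935272852974), np.float64(99.64598723577713), np.float64(198.6640101066013), np.float64(101.18944422093257)]
holder O [607.25 -13.17] yaw 11.701356033685716 mid [579.83 -18.85]
side plate [[660.41  55.99]
 [467.67  11.13]
 [493.4  -91.34]
 [681.05 -48.13]] [575.63 -18.09]
[ 229.35 -634.7   229.11] [[ 0.94  0.34 -0.  ]
 [ 0.34 -0.94  0.  ]
 [ 0.   -0.   -1.  ]]
cam in tool [  71.44   -0.53 -154.64] [[ 0.    0.97  0.26]
 [ 1.   -0.    0.  ]
 [ 0.    0.26 -0.97]]
```

```bash
python3 -m jog '[[2,-2.6,0,0,0,0,-1],[4.5,-5.8,0,0,0,0,-1],[7,-9,0,0,0,0,-1],[9.5,-12.3,0,0,0,0,-1],[12,-15.6,0,0,0,0,-1],[14.5,-18.8,0,0,0,0,-1],[17,-22.1,0,0,0,0,-1],[19.5,-25.3,0,0,0,0,-1]]' 20
python3 -m jog '[[2.5,-3.2,0,0,0,0,-1],[5,-6.5,0,0,0,0,-1],[7.5,-9.7,0,0,0,0,-1],[10,-13,0,0,0,0,-1],[12.5,-16.2,0,0,0,0,-1],[15,-19.4,0,0,0,0,-1],[17.5,-22.7,0,0,0,0,-1],[19.8,-25.7,0,0,0,0,-1]]'
python3 -m jog '[[2.5,-3.2,0,0,0,0,-1],[5,-6.5,0,0,0,0,-1],[7.5,-9.7,0,0,0,0,-1],[10,-13,0,0,0,0,-1],[12.5,-16.2,0,0,0,0,-1],[15,-19.4,0,0,0,0,-1],[17.5,-22.7,0,0,0,0,-1],[19.8,-25.7,0,0,0,0,-1]]'
python3 -m jog '[[0,0,0.5,0,0,4,-1],[0,0,1,0,0,9,-1],[0,0,2,0,0,14,-1],[0,0,3,0,0,19,-1],[0,0,3.5,0,0,24,-1],[0,0,4,0,0,27.8,-1],[0,0,4,0,0,27.8,-1],[0,0,4,0,0,27.8,-1]]'
```

```text
time: 0.82
tool_pos: [326.7, -328.7, 229.4]
orientation: [[0.941, 0.339, 0.0], [0.339, -0.941, 0.0], [0.0, -0.0, -1.0]]
ft_force: [1.4, -0.2, -0.8]
gripper_width: 0.999
finger_force: 0.0
time: 1.48
tool_pos: [425.7, -19.3, 229.8]
orientation: [[0.94, 0.34, 0.001], [0.34, -0.94, 0.0], [0.001, 0.0, -1.0]]
ft_force: [1.6, -1.6, -0.2]
gripper_width: 1.002
finger_force: 0.0
time: 2.15
tool_pos: [524.6, 289.9, 229.3]
orientation: [[0.94, 0.34, -0.0], [0.34, -0.94, -0.0], [-0.0, -0.0, -1.0]]
ft_force: [0.2, -1.5, 0.4]
gripper_width: 0.997
finger_force: 0.0
time: 2.82
tool_pos: [524.4, 287.3, 189.5]
orientation: [[0.991, -0.136, -0.001], [-0.136, -0.991, -0.0], [-0.0, 0.0, -1.0]]
ft_force: [0.0, 0.3, 0.1]
gripper_width: 0.998
finger_force: 0.0
```

Run:
```python
from h import *
snap('wrist','w1')
```

```text
(no output)
```

View pics/w1.png

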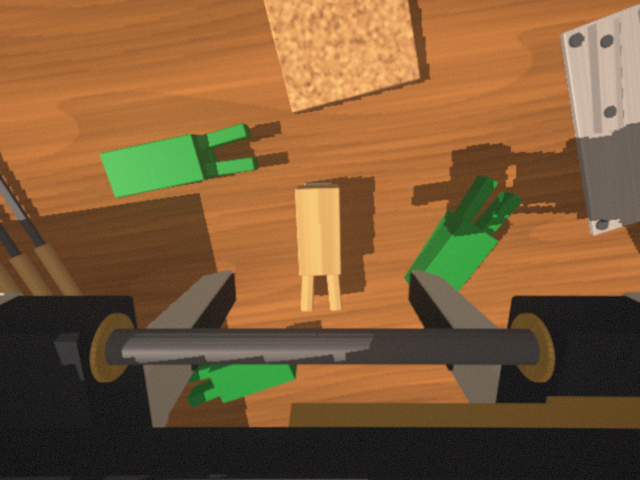

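The wrist picture shows the beech block's top corners at about (296,187), (338,187), (341,276) and (300,276). The green pin at right has its nearest corner at (407,278), so finger clearance needs checking.

Run:
```python
from h import *
np.set_printoptions(precision=1,suppress=True)
P=px2w('w1',[(296,187),(338,187),(341,276),(300,276)],47)[:,:2];print(P,[np.linalg.norm(P[i]-P[i-1]) for i in range(4)])
x=(P[0]+P[1]-P[2]-P[3])/2;x/=np.linalg.norm(x);c=P.mean(0)-.5*x;print('pin',c,np.degrees(np.arctan2(x[1],x[0])))
y=np.array([-x[1],x[0]])
G=px2w('w1',[(407,278),(440,228),(497,243),(450,295),(195,398),(295,380),(292,362),(253,168),(205,180)],[47,47,47,20,30,47,47,35,47])[:,:2]
print('green in pin frame',np.c_[(G-c)@x,(G-c)@y])
o=monitor.get_obs();R=o['orientation'];print('shift tool',R.T@(np.r_[c,189]-o['tool_pos']))
```

```text
[[565.9 305.5]
 [560.8 268.6]
 [476.8 276.1]
 [482.1 314.8]] [np.float64(84.29630505573905), np.float64(37.251873359814525), np.float64(84.36353035255725), np.float64(39.03631096821295)]
pin [520.9 291.3] -5.713423974085827
green in pin frame [[ -46.6  -82.3]
 [   1.3 -111. ]
 [ -14.9 -164.3]
 [ -78.4 -135.1]
 [-188.2  145.4]
 [-156.    30.7]
 [-134.4   32.6]
 [  60.6   57.7]
 [  52.3   98.4]]
shift tool [-4.1 -3.4  0.8]
```

```bash
python3 -m jog '[[-0.1,-0.2,1.5,0,0,-1,-1],[-0.2,-0.4,4,0,0,-1.6,-1],[-0.3,-0.43,6.5,0,0,-1.6,-1],[-0.3,-0.43,9,0,0,-1.6,-1],[-0.3,-0.43,11,0,0,-1.6,-1],[-0.3,-0.43,12.5,0,0,-1.6,-1],[-0.3,-0.43,13.5,0,0,-1.6,-1],[-0.3,-0.43,14,0,0,-1.6,-1]]' 40
python3 -m jog '[[0,0,0.6,0,0,0,-1],[0,0,1.2,0,0,0,-1],[0,0,1.7,0,0,0,-1],[0,0,2.1,0,0,0,-1],[0,0,2.25,0,0,0,-1],[0,0,2.25,0,0,0,-1],[0,0,2.25,0,0,0,-1],[0,0,2.25,0,0,0,-1]]'
python3 -m jog '[[0,0,0,0,0,0,-0.5],[0,0,0,0,0,0,-0.1],[0,0,0,0,0,0,0.1],[0,0,0,0,0,0,0.3],[0,0,0,0,0,0,0.6],[0,0,0,0,0,0,1],[0,0,0,0,0,0,1],[0,0,0,0,0,0,1]]' 40
```

```text
time: 3.53
tool_pos: [521.5, 291.8, 47.8]
orientation: [[0.994, -0.109, -0.002], [-0.109, -0.994, -0.001], [-0.002, 0.001, -1.0]]
ft_force: [-1.1, 0.5, 0.1]
gripper_width: 1.0
finger_force: 0.0
time: 4.2
tool_pos: [522.3, 292.1, 27.5]
orientation: [[0.994, -0.11, 0.0], [-0.11, -0.994, 0.0], [0.0, -0.0, -1.0]]
ft_force: [-0.2, -0.1, 0.3]
gripper_width: 0.998
finger_force: 0.0
time: 4.87
tool_pos: [522.2, 292.1, 27.1]
orientation: [[0.994, -0.11, 0.0], [-0.11, -0.994, 0.0], [0.0, -0.0, -1.0]]
ft_force: [-0.2, 0.5, -0.8]
gripper_width: 0.477
finger_force: 0.0
```

```bash
python3 -m jog '[[0,0,0,0,0,0,1],[0,0,0,0,0,0,1],[0,0,0,0,0,0,1],[0,0,0,0,0,0,1],[0,0,0,0,0,0,1],[0,0,0,0,0,0,1],[0,0,0,0,0,0,1],[0,0,0,0,0,0,1]]' 40
python3 -m jog '[[0,0,-0.5,0,0,0,1],[0,0,-1.5,0,0,0,1],[0,0,-3,0,0,0,1],[0,0,-5,0,0,0,1],[0,0,-7,0,0,0,1],[0,0,-8.5,0,0,0,1],[0,0,-9.5,0,0,0,1],[0,0,-10,0,0,0,1]]'
```

```text
time: 5.53
tool_pos: [522.2, 292.0, 27.2]
orientation: [[0.994, -0.11, -0.0], [-0.11, -0.994, -0.0], [-0.0, 0.0, -1.0]]
ft_force: [-0.1, -1.6, 0.3]
gripper_width: 0.425
finger_force: 40.0
time: 6.2
tool_pos: [522.6, 292.4, 129.3]
orientation: [[0.994, -0.11, 0.002], [-0.11, -0.994, 0.001], [0.002, -0.001, -1.0]]
ft_force: [0.1, -0.5, -2.3]
gripper_width: 0.426
finger_force: 40.0
```

```bash
python3 -m jog '[[0.3,2.5,0,0,0,-1,1],[0.8,6.5,0,0,0,-3,1],[1.4,10.5,0,0,0,-6,1],[2,14.6,0,0,0,-9,1],[2.6,18.7,0,0,0,-11,1],[3.1,22.8,0,0,0,-14,1],[3.6,26.5,0,0,0,-16,1],[4.1,30,0,0,0,-18,1]]'
python3 -m jog '[[0,1,0,0,0,0,1],[0,1.6,0,0,0,0,1],[0,1.9,0,0,0,0,1],[0,1.9,0,0,0,0,1],[0,1.9,0,0,0,0,1],[0,1.9,0,0,0,0,1],[0,1.9,0,0,0,0,1],[0,1.9,0,0,0,0,1]]'
python3 - <<'E'
from h import *
snap('wrist','w2');snap('scene','s2');snap('side','d2')
np.set_printoptions(precision=1,suppress=True)
# predicted holder corners
a=np.radians(11.7);R=np.array([[np.cos(a),-np.sin(a)],[np.sin(a),np.cos(a)]])
H=np.array([[-27,19.5],[-27,-19.5],[67,13],[67,-13],[72,50],[72,-50],[-128,50],[-128,-50]])@R.T+[607.2,-13.2]
print(w2px('w2',np.c_[H,np.full(8,6)]))
E
```

```text
time: 6.87
tool_pos: [529.2, -12.7, 126.8]
orientation: [[0.979, 0.204, -0.0], [0.204, -0.979, -0.0], [-0.0, -0.0, -1.0]]
ft_force: [0.7, 0.7, -3.0]
gripper_width: 0.43
finger_force: 40.0
time: 7.53
tool_pos: [533.7, -28.6, 127.1]
orientation: [[0.979, 0.203, -0.0], [0.203, -0.979, 0.0], [-0.0, -0.0, -1.0]]
ft_force: [0.3, -0.7, -2.7]
gripper_width: 0.43
finger_force: 40.0
[[298.7 178.5]
 [346.4 178.6]
 [305.2  50.5]
 [340.2  50.5]
 [255.1  42.8]
 [390.4  42.9]
 [266.5 292.6]
 [378.2 292.7]]
```

View pics/w2.png

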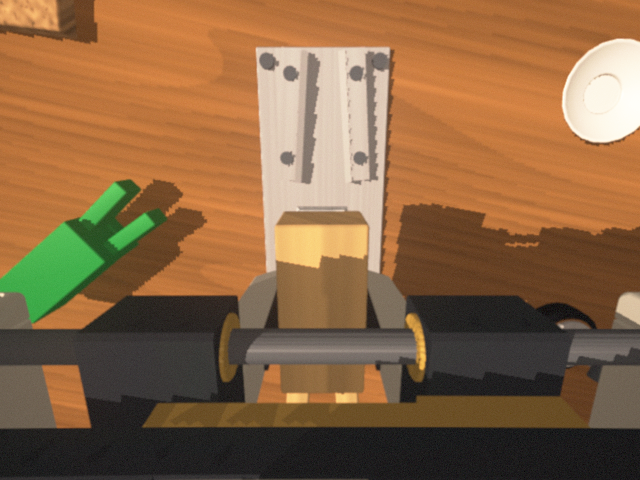

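Run:
```python
from h import *
a=cv2.imread('pics/w2.png')
cv2.imwrite('pics/c2.png',cv2.resize(a[40:190,245:405],None,fx=4,fy=4,interpolation=cv2.INTER_CUBIC)[:600,:800])
```

```text
(no output)
```

View pics/c2.png

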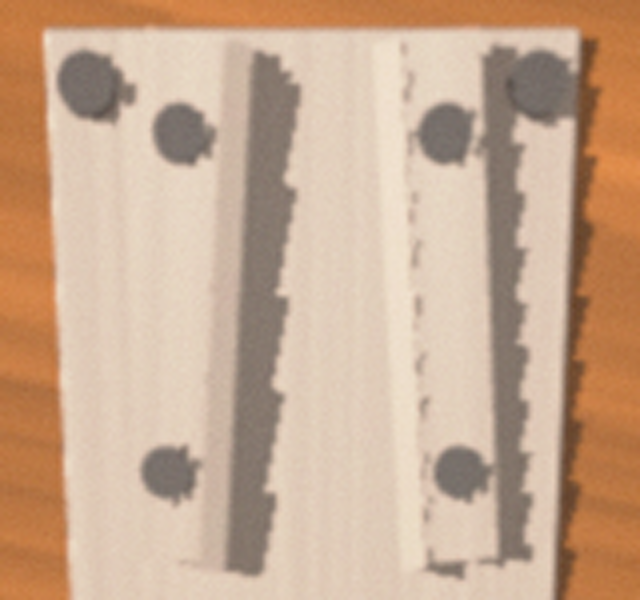

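The enlarged holder has the plate's far corners at crop (45,30) and (580,30), its edges running to (72,590) and (556,590). The inner top jaw edges run left (250,50)→(228,570) and right (375,45)→(403,570).

Run:
```python
from h import *
np.set_printoptions(precision=2,suppress=True)
f=lambda L:np.array(L,float)/4+[245,40]
C=px2w('w2',f([(45,30),(580,30),(72,590),(556,590)]),6)[:,:2]
e=(C[0]+C[1]-C[2]-C[3])/2; print('plate far width',np.linalg.norm(C[0]-C[1]),'axis yaw',np.degrees(np.arctan2(e[1],e[0])),'edges',[np.degrees(np.arctan2(*(C[i]-C[i+2])[::-1])) for i in (0,1)],'far edge',np.degrees(np.arctan2(*(C[0]-C[1])[::-1]))-90)
x=e/np.linalg.norm(e);O=(C[0]+C[1])/2-72*x;print('O',O)
J=px2w('w2',f([(250,45),(375,45),(228,568),(403,568)]),16.5)[:,:2]
y=np.array([-x[1],x[0]]);print('jaw top inner edges in holder frame',np.c_[(J-O)@x,(J-O)@y])
m=(J[0]+J[1]-J[2]-J[3]);print('way axis yaw',np.degrees(np.arctan2(m[1],m[0])))
# pin narrow-end in picture: block top front edge, row 211..226
o=monitor.get_obs();print(o['tool_pos'],np.degrees(np.arctan2(o['orientation'][1,0],o['orientation'][0,0])))
B=px2w('w2',[(276,226),(368,226)],o['tool_pos'][2]-27.2+47);print('block front',B,'in holder',(B[:,:2]-O)@np.c_[x,y])
print('tcp in holder',(o['tool_pos'][:2]-O)@np.c_[x,y])
F=px2w('w2',[(297,208),(348,208)],o['tool_pos'][2]-27.2+13);print('foot narrow top',(F[:,:2]-O)@np.c_[x,y])
```

```text
plate far width 99.22560463966342 axis yaw 11.991271071084128 edges [np.float64(11.87259784142224), np.float64(12.10996441327936)] far edge 11.75098136276867
O [604.34 -14.46]
jaw top inner edges in holder frame [[ 66.93  11.23]
 [ 66.83 -11.14]
 [-25.66  16.99]
 [-25.8  -17.53]]
way axis yaw 12.18584256373889
[533.67 -28.97 127.17] 11.69148552521935
block front [[569.34  -1.09 146.97]
 [577.13 -38.49 146.97]] in holder [[-31.45  20.35]
 [-31.6  -17.85]]
tcp in holder [-72.14   0.5 ]
foot narrow top [[-29.78  14.05]
 [-29.89 -12.09]]
```

```bash
python3 -m jog '[[-0.2,0.05,0.5,0,0,-0.25,1],[-0.5,0.08,2,0,0,-0.25,1],[-0.7,0.08,4,0,0,-0.25,1],[-0.7,0.08,6,0,0,-0.25,1],[-0.7,0.08,7.5,0,0,-0.25,1],[-0.7,0.08,8.4,0,0,-0.25,1],[-0.7,0.08,8.8,0,0,-0.25,1],[-0.7,0.08,9,0,0,-0.25,1]]'
python3 -m jog '[[0,0,0.05,0,0,0,1],[0,0,0.1,0,0,0,1],[0,0,0.15,0,0,0,1],[0,0,0.2,0,0,0,1],[0,0,0.2,0,0,0,1],[0,0,0.2,0,0,0,1],[0,0,0.2,0,0,0,1],[0,0,0.2,0,0,0,1]]'
python3 - <<'E'
from h import *
a=snap('wrist','w3');snap('side','d3')
cv2.imwrite('pics/c3.png',cv2.resize(a[30:230,220:420],None,fx=3,fy=3,interpolation=cv2.INTER_CUBIC))
o=monitor.get_obs();print(o['tool_pos'],o['ft_force'],o['orientation'])
E
```

```text
time: 8.35
tool_pos: [526.9, -31.5, 36.8]
orientation: [[0.978, 0.207, -0.001], [0.207, -0.978, 0.0], [-0.001, -0.0, -1.0]]
ft_force: [-0.2, -0.2, -2.0]
gripper_width: 0.427
finger_force: 40.0
time: 9.02
tool_pos: [527.0, -31.4, 35.2]
orientation: [[0.978, 0.207, 0.0], [0.207, -0.978, 0.0], [0.0, 0.0, -1.0]]
ft_force: [0.1, 0.3, -2.6]
gripper_width: 0.427
finger_force: 40.0
[527.00327279 -31.43905523  35.18769884] [-0.42422097 -0.5587447  -1.54994811] [[ 9.78441096e-01  2.06526072e-01  5.69975187e-05]
 [ 2.06526071e-01 -9.78441098e-01  1.50053288e-05]
 [ 5.88677064e-05 -2.91035674e-06 -9.99999998e-01]]
```

View pics/c3.png

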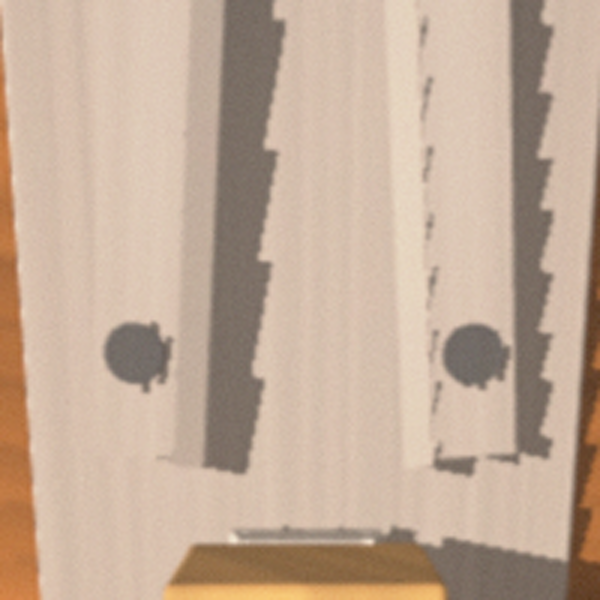

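The crop shows the foot's narrow end spanning columns 230–380 (middle 305). The jaw edges are at 203 and 407 at the mouth and 225 and 385 farther in, also centred on 305, so it is aligned to within a fraction of a mm. Now lowering to touch.

```bash
python3 -m jog '[[0,0,0.05,0,0,0,1],[0,0,0.1,0,0,0,1],[0,0,0.13,0,0,0,1],[0,0,0.16,0,0,0,1],[0,0,0.16,0,0,0,1],[0,0,0.16,0,0,0,1],[0,0,0.16,0,0,0,1],[0,0,0.16,0,0,0,1]]'
python3 -m jog '[[0,0,0.01,0,0,0,1],[0,0,0.02,0,0,0,1],[0,0,0.03,0,0,0,1],[0,0,0.04,0,0,0,1],[0,0,0.04,0,0,0,1],[0,0,0.04,0,0,0,1],[0,0,0.04,0,0,0,1],[0,0,0.04,0,0,0,1]]'
```

```text
time: 9.78
tool_pos: [527.0, -31.4, 33.6]
orientation: [[0.978, 0.207, 0.0], [0.207, -0.978, 0.0], [0.0, -0.0, -1.0]]
ft_force: [0.6, -0.3, -2.4]
gripper_width: 0.431
finger_force: 40.0
time: 10.45
tool_pos: [527.0, -31.4, 33.2]
orientation: [[0.978, 0.207, 0.0], [0.207, -0.978, 0.0], [0.0, -0.0, -1.0]]
ft_force: [-0.1, 0.5, -2.0]
gripper_width: 0.427
finger_force: 40.0
```

```bash
for i in 1 2 ; do python3 -m jog '[[0,0,0.01,0,0,0,1],[0,0,0.02,0,0,0,1],[0,0,0.03,0,0,0,1],[0,0,0.03,0,0,0,1],[0,0,0.03,0,0,0,1],[0,0,0.03,0,0,0,1],[0,0,0.03,0,0,0,1],[0,0,0.03,0,0,0,1]]' | grep -E "pos|force"; done
```

```text
tool_pos: [527.0, -31.4, 33.1]
ft_force: [-4.6, 0.3, 6.7]
finger_force: 40.0
tool_pos: [527.0, -31.4, 33.1]
ft_force: [-7.0, 0.6, 10.2]
finger_force: 40.0
```

```bash
python3 -m jog '[[0,0,-0.03,0,0,0,1],[0,0,-0.045,0,0,0,1],[0,0,-0.045,0,0,0,1],[0,0,-0.045,0,0,0,1],[0,0,-0.045,0,0,0,1],[0,0,-0.045,0,0,0,1],[0,0,-0.045,0,0,0,1],[0,0,-0.045,0,0,0,1]]' | grep -E "pos|force"
python3 -m jog '[[0.1,0,0,0,0,0,1],[0.4,0,0,0,0,0,1],[0.8,0,0,0,0,0,1],[1.2,0,0,0,0,0,1],[1.6,0,0,0,0,0,1],[1.9,0,0,0,0,0,1],[2,0,0,0,0,0,1],[2,0,0,0,0,0,1]]'| grep -E "pos|force"
```

```text
tool_pos: [527.0, -31.4, 33.1]
ft_force: [-3.3, 0.4, 5.9]
finger_force: 40.0
tool_pos: [546.9, -27.3, 33.1]
ft_force: [-1.2, 0.2, 4.9]
finger_force: 40.0
```

```bash
python3 -m jog '[[0.1,0,-0.02,0,0,0,1],[0.4,0,-0.05,0,0,0,1],[0.8,0,-0.05,0,0,0,1],[1.2,0,-0.05,0,0,0,1],[1.6,0,-0.05,0,0,0,1],[1.9,0,-0.05,0,0,0,1],[2,0,-0.05,0,0,0,1],[2,0,-0.05,0,0,0,1]]'| grep -E "pos|force"
python3 -m jog '[[0.1,0,0,0,0,0,1],[0.4,0,0,0,0,0,1],[0.7,0,0,0,0,0,1],[1,0,0,0,0,0,1],[1.3,0,0,0,0,0,1],[1.45,0,0,0,0,0,1],[1.5,0,0,0,0,0,1],[1.5,0,0,0,0,0,1]]'| grep -E "pos|force|ori"
```

```text
tool_pos: [566.3, -23.1, 33.3]
ft_force: [-0.8, 0.7, -2.6]
finger_force: 40.0
tool_pos: [580.9, -20.1, 33.4]
orientation: [[0.978, 0.207, -0.0], [0.207, -0.978, 0.0], [-0.0, -0.0, -1.0]]
ft_force: [-0.7, 0.4, -1.5]
finger_force: 40.0
```

```bash
python3 -m jog '[[0.1,0,0.01,0,0,0,1],[0.3,0,0.02,0,0,0,1],[0.5,0,0.03,0,0,0,1],[0.7,0,0.03,0,0,0,1],[0.9,0,0.03,0,0,0,1],[1.1,0,0.03,0,0,0,1],[1.2,0,0.03,0,0,0,1],[1.2,0,0.03,0,0,0,1]]'| grep -E "pos|force"
python3 -m jog '[[0.05,0,0,0,0,0,1],[0.1,0,0,0,0,0,1],[0.15,0,0,0,0,0,1],[0.2,0,0,0,0,0,1],[0.25,0,0,0,0,0,1],[0.3,0,0,0,0,0,1],[0.35,0,0,0,0,0,1],[0.4,0,0,0,0,0,1]]'| grep -E "pos|force"
```

```text
tool_pos: [592.7, -17.5, 33.2]
ft_force: [0.4, 0.8, -2.7]
finger_force: 40.0
tool_pos: [596.5, -16.8, 33.2]
ft_force: [0.5, 0.3, -2.3]
finger_force: 40.0
```

```bash
python3 -m jog '[[0.03,0,0,0,0,0,1],[0.06,0,0,0,0,0,1],[0.09,0,0,0,0,0,1],[0.12,0,0,0,0,0,1],[0.15,0,0,0,0,0,1],[0.18,0,0,0,0,0,1],[0.2,0,0,0,0,0,1],[0.2,0,0,0,0,0,1]]'| grep -E "pos|ft_force"
python3 -m jog '[[0.03,0,0,0,0,0,1],[0.06,0,0,0,0,0,1],[0.09,0,0,0,0,0,1],[0.12,0,0,0,0,0,1],[0.15,0,0,0,0,0,1],[0.18,0,0,0,0,0,1],[0.2,0,0,0,0,0,1],[0.2,0,0,0,0,0,1]]'| grep -E "pos|ft_force"
python3 -m jog '[[0.03,0,0.01,0,0,0,1],[0.06,0,0.01,0,0,0,1],[0.09,0,0.01,0,0,0,1],[0.12,0,0.01,0,0,0,1],[0.15,0,0.01,0,0,0,1],[0.18,0,0.01,0,0,0,1],[0.2,0,0.01,0,0,0,1],[0.2,0,0.01,0,0,0,1]]'| grep -E "pos|ft_force"
```

```text
tool_pos: [598.5, -16.3, 33.2]
ft_force: [-0.3, 0.5, -2.5]
tool_pos: [600.4, -15.9, 33.2]
ft_force: [0.5, -0.2, -2.3]
tool_pos: [602.4, -15.5, 33.2]
ft_force: [-0.8, -0.0, 0.4]
```

```bash
python3 -m jog '[[0.03,0,0,0,0,0,1],[0.06,0,0,0,0,0,1],[0.09,0,0,0,0,0,1],[0.12,0,0,0,0,0,1],[0.15,0,0,0,0,0,1],[0.18,0,0,0,0,0,1],[0.2,0,0,0,0,0,1],[0.2,0,0,0,0,0,1]]'| grep -E "pos|ft_force"
python3 -m jog '[[0.03,0,0,0,0,0,1],[0.06,0,0,0,0,0,1],[0.09,0,0,0,0,0,1],[0.12,0,0,0,0,0,1],[0.15,0,0,0,0,0,1],[0.15,0,0,0,0,0,1],[0.15,0,0,0,0,0,1],[0.15,0,0,0,0,0,1]]'| grep -E "pos|ft_force"
```

```text
tool_pos: [604.3, -15.1, 33.1]
ft_force: [-2.1, -0.2, 1.3]
tool_pos: [605.8, -14.8, 33.2]
ft_force: [-1.0, 0.9, 1.2]
```

```bash
python3 -m jog '[[0.03,0,0,0,0,0,1],[0.06,0,0,0,0,0,1],[0.09,0,0,0,0,0,1],[0.12,0,0,0,0,0,1],[0.15,0,0,0,0,0,1],[0.15,0,0,0,0,0,1],[0.15,0,0,0,0,0,1],[0.15,0,0,0,0,0,1]]'| grep -E "pos|ft_force"
```

```text
tool_pos: [607.3, -14.5, 33.2]
ft_force: [-1.2, -1.3, 3.1]
```

```bash
python3 -m jog '[[0.03,0,-0.01,0,0,0,1],[0.06,0,-0.01,0,0,0,1],[0.09,0,-0.01,0,0,0,1],[0.12,0,-0.01,0,0,0,1],[0.15,0,-0.01,0,0,0,1],[0.15,0,-0.01,0,0,0,1],[0.15,0,-0.01,0,0,0,1],[0.15,0,-0.01,0,0,0,1]]'| grep -E "pos|ft_force"
```

```text
tool_pos: [608.7, -14.1, 33.2]
ft_force: [-2.8, 0.4, 1.6]
```

```bash
python3 -m jog '[[0.03,0,0,0,0,0,1],[0.06,0,0,0,0,0,1],[0.09,0,0,0,0,0,1],[0.12,0,0,0,0,0,1],[0.15,0,0,0,0,0,1],[0.15,0,0,0,0,0,1],[0.15,0,0,0,0,0,1],[0.15,0,0,0,0,0,1]]'| grep -E "pos|ft_force"
```

```text
tool_pos: [610.1, -13.8, 33.2]
ft_force: [-5.0, 1.7, 2.0]
```

```bash
python3 -m jog '[[0.03,0,0,0,0,0,1],[0.06,0,0,0,0,0,1],[0.09,0,0,0,0,0,1],[0.12,0,0,0,0,0,1],[0.15,0,0,0,0,0,1],[0.15,0,0,0,0,0,1],[0.15,0,0,0,0,0,1],[0.15,0,0,0,0,0,1]]'| grep -E "pos|ft_force"
```

```text
tool_pos: [611.4, -13.4, 33.1]
ft_force: [-5.4, 1.8, 3.5]
```

```bash
python3 -m jog '[[0,-0.01,-0.01,0,0,0,1],[0,-0.02,-0.02,0,0,0,1],[0,-0.03,-0.02,0,0,0,1],[0.03,-0.03,-0.02,0,0,0,1],[0.06,-0.03,-0.02,0,0,0,1],[0.08,-0.03,-0.02,0,0,0,1],[0.1,-0.03,-0.02,0,0,0,1],[0.1,-0.03,-0.02,0,0,0,1]]'| grep -E "pos|ft_force"
python3 - <<'E'
from h import *
o=monitor.get_obs();R=o['orientation'];print(R.T@o['ft_force'],R.T@o['ft_torque'],np.degrees(np.arctan2(R[1,0],R[0,0])))
E
```

```text
tool_pos: [612.5, -13.0, 33.3]
ft_force: [-1.1, 0.9, -2.9]
[-0.85856797 -1.05175284  2.9290963 ] [ 0.37770177 -0.05897941  0.03110514] 11.916439084396503
```

```bash
cat > f.py <<'E'
from h import *
o=monitor.get_obs();R=o['orientation'];np.set_printoptions(precision=2,suppress=True)
x=np.array([np.cos(np.radians(11.9)),np.sin(np.radians(11.9))]);d=o['tool_pos'][:2]-[605,-14.3]
print('t',o['time'],'F tool',R.T@o['ft_force'],'M',R.T@o['ft_torque'],'holder xy',d@x,d@[-x[1],x[0]],'z',o['tool_pos'][2])
E
python3 -m jog '[[0.02,0,0.01,0,0,0,1],[0.04,0,0.01,0,0,0,1],[0.06,0,0.01,0,0,0,1],[0.08,0,0.01,0,0,0,1],[0.1,0,0.01,0,0,0,1],[0.12,0,0.01,0,0,0,1],[0.12,0,0.01,0,0,0,1],[0.12,0,0.01,0,0,0,1]]'>/dev/null;python3 f.py
```

```text
t 23.1167 F tool [-2.45 -3.49  2.89] M [ 0.63 -0.36  0.13] holder xy 8.754665691510699 -0.25857860779823405 z 33.232328286339
```

```bash
python3 -m jog '[[0.02,0,0,0,0,0,1],[0.04,0,0,0,0,0,1],[0.06,0,0,0,0,0,1],[0.08,0,0,0,0,0,1],[0.1,0,0,0,0,0,1],[0.12,0,0,0,0,0,1],[0.12,0,0,0,0,0,1],[0.12,0,0,0,0,0,1]]'>/dev/null;python3 f.py
```

```text
t 23.7833 F tool [-5.53 -3.36  1.5 ] M [ 0.8  -1.03  0.28] holder xy 9.699202802846852 -0.25037562351361375 z 33.204192671772766
```

```bash
python3 -m jog '[[0.02,0,0,0,0,0,1],[0.04,0,0,0,0,0,1],[0.06,0,0,0,0,0,1],[0.08,0,0,0,0,0,1],[0.1,0,0,0,0,0,1],[0.1,0,0,0,0,0,1],[0.1,0,0,0,0,0,1],[0.1,0,0,0,0,0,1]]'>/dev/null;python3 f.py
```

```text
t 24.45 F tool [-10.91  -3.82  -3.08] M [ 0.85 -1.87  0.37] holder xy 10.179100830056878 -0.2852092016737814 z 33.20533149736452
```

```bash
python3 -m jog '[[0,-0.01,0,0,0,0,1],[0,-0.02,-0.01,0,0,0,1],[0,-0.03,-0.01,0,0,0,1],[0,-0.03,-0.01,0,0,0,1],[0,-0.03,-0.01,0,0,0,1],[0,-0.03,-0.01,0,0,0,1],[0,-0.03,-0.01,0,0,0,1],[0,-0.03,-0.01,0,0,0,1]]'>/dev/null;python3 f.py
```

```text
t 25.1167 F tool [-10.64  -1.94  -1.19] M [ 0.4  -1.81  0.39] holder xy 10.188085083582237 -0.22361685266188477 z 33.21783857442172
```

```bash
python3 -m jog '[[0,-0.01,0,0,0,0.1,1],[0,-0.02,0,0,0,0.2,1],[0,-0.03,0,0,0,0.2,1],[0.01,-0.03,0,0,0,0.2,1],[0.02,-0.03,0,0,0,0.2,1],[0.02,-0.03,0,0,0,0.2,1],[0.02,-0.03,0,0,0,0.2,1],[0.02,-0.03,0,0,0,0.2,1]]'>/dev/null;python3 f.py
```

```text
t 25.7833 F tool [-10.74   0.11  -0.5 ] M [-0.03 -1.88  0.06] holder xy 10.371428709222254 -0.2121690590001826 z 33.275087748689494
```

```bash
python3 -m jog '[[0.01,0,0,0,0,0,1],[0.02,0,0,0,0,0,1],[0.03,0,0,0,0,0,1],[0.04,0,0,0,0,0,1],[0.04,0,0,0,0,0,1],[0.04,0,0,0,0,0,1],[0.04,0,0,0,0,0,1],[0.04,0,0,0,0,0,1]]'>/dev/null;python3 f.py
```

```text
t 26.45 F tool [-14.3    1.07  -3.62] M [ 0.03 -2.54  0.09] holder xy 10.38246336043618 -0.22323285445129476 z 33.22196961968408
```

```bash
python3 -m jog '[[0,0,-0.01,0,0,0,1],[0.01,0,-0.02,0,0,0,1],[0.02,0,-0.02,0,0,0,1],[0.03,0,-0.02,0,0,0,1],[0.03,0,-0.02,0,0,0,1],[0.03,0,-0.02,0,0,0,1],[0.03,0,-0.02,0,0,0,1],[0.03,0,-0.02,0,0,0,1]]'>/dev/null;python3 f.py
```

```text
t 27.1167 F tool [-16.44   0.19  -2.2 ] M [-0.05 -2.76  0.1 ] holder xy 10.412109883646485 -0.21533037574463393 z 33.26180208074699
```

```bash
python3 -m jog '[[0,0,-0.01,0,0,0,1],[0.01,0,-0.015,0,0,0,1],[0.01,0,-0.015,0,0,0,1],[0.01,0,-0.015,0,0,0,1],[0.01,0,-0.015,0,0,0,1],[0.01,0,-0.015,0,0,0,1],[0.01,0,-0.015,0,0,0,1],[0.01,0,-0.015,0,0,0,1]]'>/dev/null;python3 f.py
```

```text
t 27.7833 F tool [-16.81   0.56  -1.93] M [-0.08 -2.75  0.11] holder xy 10.40948992768305 -0.21042364448445064 z 33.2236532481633
```

```bash
python3 -m jog '[[-0.05,0,0,0,0,0,1],[-0.1,0,0,0,0,0,1],[-0.14,0,0,0,0,0,1],[-0.14,0,0,0,0,0,1],[-0.14,0,0,0,0,0,1],[-0.14,0,0,0,0,0,1],[-0.14,0,0,0,0,0,1],[-0.14,0,0,0,0,0,1]]'>/dev/null;python3 f.py
```

```text
t 28.45 F tool [-3.37  4.33  9.35] M [-0.85 -0.56  0.11] holder xy 10.33068809223444 -0.18719361662954462 z 33.29515513423315
```

```bash
python3 -m jog '[[0,0,0,0,0,0,0.1],[0,0,0,0,0,0,-0.1],[0,0,0,0,0,0,-0.2],[0,0,0,0,0,0,-0.3],[0,0,0,0,0,0,-0.3],[0,0,0,0,0,0,-0.3],[0,0,0,0,0,0,-0.3],[0,0,0,0,0,0,-0.3]]';python3 f.py
```

```text
time: 29.12
tool_pos: [615.4, -11.9, 33.8]
orientation: [[0.979, 0.203, 0.0], [0.203, -0.979, 0.0], [0.0, 0.0, -1.0]]
ft_force: [0.4, 0.5, 0.1]
gripper_width: 0.655
finger_force: 0.0
t 29.1167 F tool [ 0.45 -0.43 -0.09] M [ 0.02 -0.02 -0.01] holder xy 10.67935386486354 0.24287137407306972 z 33.80858512475667
```

```bash
python3 -m jog '[[0,0.02,0.03,0,0,0,-0.3],[-0.03,0.045,0.06,0,0,0,-0.3],[-0.03,0.045,0.06,0,0,0,-0.3],[-0.03,0.045,0.06,0,0,0,0],[-0.03,0.045,0.06,0,0,0,0.2],[-0.03,0.045,0.06,0,0,0,0.5],[-0.03,0.045,0.06,0,0,0,1],[-0.03,0.045,0.06,0,0,0,1]]' 40 >/dev/null;python3 f.py
python3 -m jog '[[0,0,0,0,0,0,1],[0,0,0,0,0,0,1],[0,0,0,0,0,0,1],[0,0,0,0,0,0,1],[0,0,0,0,0,0,1],[0,0,0,0,0,0,1],[0,0,0,0,0,0,1],[0,0,0,0,0,0,1]]';python3 f.py
```

```text
t 29.7833 F tool [0.18 0.6  0.18] M [-0.09 -0.01 -0.04] holder xy 10.338607839116044 -0.2577105131495197 z 33.156380131970536
time: 30.45
tool_pos: [615.2, -12.4, 33.2]
orientation: [[0.979, 0.203, 0.0], [0.203, -0.979, -0.0], [0.0, 0.0, -1.0]]
ft_force: [0.5, -0.7, -0.4]
gripper_width: 0.427
finger_force: 40.0
t 30.45 F tool [0.37 0.84 0.36] M [-0.17  0.04 -0.03] holder xy 10.328381287176946 -0.22703963537576066 z 33.158416749032796
```

```bash
python3 -m jog '[[0.02,0,0,0,0,0,1],[0.04,0,0,0,0,0,1],[0.06,0,0,0,0,0,1],[0.08,0,0,0,0,0,1],[0.1,0,0,0,0,0,1],[0.1,0,0,0,0,0,1],[0.1,0,0,0,0,0,1],[0.1,0,0,0,0,0,1]]' >/dev/null;python3 f.py
```

```text
t 31.1167 F tool [-10.62   0.96  -6.3 ] M [-0.1  -1.64 -0.03] holder xy 10.413509059221314 -0.19858817401963821 z 33.09932663381271
```

```bash
python3 -m jog '[[0,0,-0.02,0,0,0,1],[0.01,0,-0.04,0,0,0,1],[0.03,0,-0.05,0,0,0,1],[0.05,0,-0.05,0,0,0,1],[0.06,0,-0.05,0,0,0,1],[0.06,0,-0.05,0,0,0,1],[0.06,0,-0.05,0,0,0,1],[0.06,0,-0.05,0,0,0,1]]' >/dev/null;python3 f.py
```

```text
t 31.7833 F tool [-14.4    1.33  -4.43] M [-0.16 -2.15 -0.02] holder xy 10.438702623497061 -0.21543166593242363 z 33.114873330235206
```

```bash
python3 -m jog '[[0,0,-0.01,0,0,0,1],[0.01,0,-0.02,0,0,0,1],[0.02,0,-0.03,0,0,0,1],[0.03,0,-0.03,0,0,0,1],[0.03,0,-0.03,0,0,0,1],[0.03,0,-0.03,0,0,0,1],[0.03,0,-0.03,0,0,0,1],[0.03,0,-0.03,0,0,0,1]]' >/dev/null;python3 f.py
```

```text
t 32.45 F tool [-15.54   1.1   -2.86] M [-0.3  -2.27 -0.03] holder xy 10.461128643758501 -0.2205423931209395 z 33.116454687149414
```

```bash
python3 -m jog '[[0.01,0,-0.01,0,0,0,1],[0.015,0,-0.01,0,0,0,1],[0.015,0,-0.01,0,0,0,1],[0.015,0,-0.01,0,0,0,1],[0.015,0,-0.01,0,0,0,1],[0.015,0,-0.01,0,0,0,1],[0.015,0,-0.01,0,0,0,1],[0.015,0,-0.01,0,0,0,1]]' >/dev/null;python3 f.py
python3 -m jog '[[-0.03,0,0.015,0,0,0,1],[-0.06,0,0.03,0,0,0,1],[-0.09,0,0.045,0,0,0,1],[-0.12,0,0.06,0,0,0,1],[-0.15,0,0.075,0,0,0,1],[-0.17,0,0.085,0,0,0,1],[-0.17,0,0.085,0,0,0,1],[-0.17,0,0.085,0,0,0,1]]' >/dev/null;python3 f.py
```

```text
t 33.1167 F tool [-17.12   2.23  -2.52] M [-0.28 -2.35 -0.04] holder xy 10.453132270499358 -0.23440484182802554 z 33.11365178723041
t 33.7833 F tool [-5.88  1.33 -2.3 ] M [-0.17 -0.95 -0.04] holder xy 10.4507941862467 -0.2575927989455371 z 33.1424542457314
```

```bash
python3 -m jog '[[0,0,0,0,0,0,0.1],[0,0,0,0,0,0,-0.1],[0,0,0,0,0,0,-0.3],[0,0,0,0,0,0,-0.3],[0,0,0,0,0,0,-0.3],[0,0,0,0,0,0,-0.3],[0,0,0,0,0,0,-0.3],[0,0,0,0,0,0,-0.3]]' >/dev/null;python3 f.py
python3 -m jog '[[0,0,-0.5,0,0,0,-0.3],[0,0,-1.5,0,0,0,-0.3],[0,0,-3,0,0,0,-0.3],[0,0,-5,0,0,0,-0.3],[0,0,-7,0,0,0,-0.3],[0,0,-9,0,0,0,-0.3],[0,0,-10,0,0,0,-0.3],[0,0,-10,0,0,0,-0.3]]'
python3 - <<'E'
from h import *
a=snap('wrist','w4'); b=snap('side','d4')
cv2.imwrite('pics/c4.png',np.hstack([cv2.resize(a[0:300,170:470],(400,400)),cv2.resize(b[180:280,230:330],(400,400),interpolation=2)]))
E
```

```text
t 34.45 F tool [ 0.05  0.2  -0.5 ] M [-0.01 -0.03  0.01] holder xy 10.70986181415971 -0.1848529085388042 z 33.21511074233413
time: 35.12
tool_pos: [616.5, -12.4, 136.5]
orientation: [[0.979, 0.203, 0.004], [0.203, -0.979, -0.0], [0.004, 0.001, -1.0]]
ft_force: [1.1, -0.2, 0.4]
gripper_width: 0.65
finger_force: 0.0
```

View pics/c4.png

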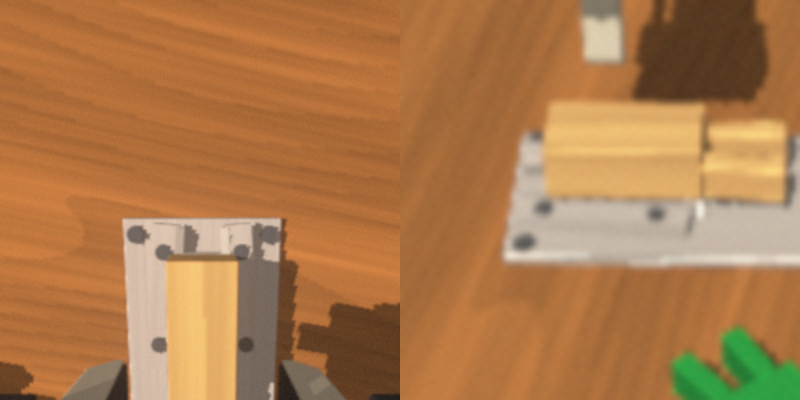

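The pin sits straight between the jaws with its block about (545–705, 105–200) in the side crop. The gripper is clear above it, so I'm handing the job in.

```bash
python3 -c "
from rig import workorder
print(workorder.close_job())"
```

```text
the job is handed in; nothing more can be done
None
```

The beech pin is wedged in the holder, about 10 mm past the holder's origin: I pressed it home twice at about 17 N, released it with the gripper lifted clear, and handed the job in at about 35 s. I did not measure how tight it stayed after release.

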